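Find the rocking corner of the instrument plate and set its shim lever

ROBOT

A 6-joint arm with a two-finger parallel gripper is mounted at the origin on a cart in front of the work surface, level with it; the furniture and walls round the work are solid. World frame = base frame: x ahead of the robot, y to its left, z up, the work surface at z = 0. Lengths are in m, angles in rad, forces in N, time in s.
With the tool pointing down it reaches from about 0.25 to 0.775 m from the base axis. Payload 4 kg.
Tool frame: the origin (TCP) lies midway between the tips of the shut fingers; the grasp point (between the pads) lies grip_point_offset behind it (grip_point_offset is the distance from the TCP to the grasp point, in m); z points along the fingers, y is the line along which they close (so a half turn about z gives the same grasp; the last joint's range is limited). The gripper opens to 94 mm and grips with 3 to 60 N. Pads are 16 mm wide; open, the fingers measure 119 mm over their backs; the gripper's body (75 mm by 177 mm) begins 78 mm behind the grasp point.
Start: joints at [-1.446, 0.087, 1.371, -0, 1.684, -0.103], TCP at [0.124, -0.536, 0.206] pointing down, gripper open.
Joint ranges: [-3.1, 3.1], [-0.76, 2.03], [0.27, 2.55], [-1.08, 4.22], [0.17, 2.65], [-2.57, 2.57]. Speed limits (rad/s): [2.79, 2.79, 3.14, 3.14, 3.14, 3.14].

INTERFACE

Orientations are given as [roll, pitch, yaw] about the fixed x, y, z axes, in that order (R = Rz(yaw) Ry(pitch) Rx(roll)).
In Python, from bench import * gives the robot as it stands. The module is installed in compiled form; this text tells all that it offers.
- The arm moves only by the tool apply_moves, never from a script. Its argument "commands" is a list of rows, each a list of 7 numbers: the turn, a rotation vector about the world's x, y, z in rad, then the shift along the world's x, y, z in m, then the opening in per cent of the stroke, from 0 (shut) to 100 (fully open). In form: [[ax, ay, az, x, y, z, jaw], ...]. A call has exactly 5 rows; each row is the pose to reach, as a shift and turn from the pose commanded when the call began; what a row does not reach only later rows make up. A row lasts 1/10 s, in which the tool goes at most 50 mm and 8.59 degrees, less where a joint would pass 70% of its speed; a pose out of reach is approached as far as the arm can. A call with a gripper value outside its range is refused whole. The fingers move at their own pace and stop on an object; the grip force is fixed at half the most. Time passes only in rows, so rows that repeat a pose let the fingers close, or fill a call up. It gives the time, the measured TCP pose, the force, the opening and the grip force at its end, in the units of the state.
- get_obs(): the state, without advancing time (a new reading comes with each control period).
- snapshot(name): name is "scene" or "top"; returns a dict with "pixels" (420x560x3 uint8, red, green, blue), "vertical_fov" (degrees; the focal length in pixels is half the picture's height over the tangent of half this angle, whatever the lens; pixels are square), "cx", "cy" (the principal point, pixels), "k1" (the pictures are not rectified: a ray, as slopes to the right and down, at radius r is drawn at 1 + k1 r^2 times it, then the intrinsics apply), "rvec" (rotation vector, rad) and "tvec" (3), from world to camera coordinates, as OpenCV has them. Camera axes: x right, y down, z forward; pixel columns grow to the right and rows downward; lengths in m; the calibration is good to about 2 mm. A picture is of the moment at which its call begins. There is no depth.
- close_job(): hands the job in; it is judged then, once.
Trained networks look in the newest picture that a camera, given by its name, has taken for a name from the list of things; names that differ only in an ending like _2 or _b are one class to them, and where a whole thing is asked for, a point or a joint stands for the part that bears it (a point fixed in the world has none). Each returns a list of dicts, best first, with "score" (0 to 1); they miss things now and then, are a little off and sometimes report something else, mostly with a low value. They report only what shows in the picture. A call takes as long as a camera call. They do not tell look-alikes from the thing itself.
- masks_of(camera, query): "mask" (420x560 bool, what is visible of it) and "extent" ([left, top, right, bottom] in pixels, round what is visible of it).
- place_of(camera, query): "pixel" ([column, row] in pixels: a listed point, or the origin of a listed thing).
The state is a dict: "time": time; "joint_positions": joint angles; "qvel": joint speeds; "joint_torque": joint torques, N m; "tool_pos": TCP position; "ee_rot": TCP orientation; "wrist_force": force on the tool from outside, world axes, zero at the start; "wrist_torque": the same for the moment, N m; "width": finger opening in m; "finger_force": force on a finger pad.
Only numpy, scipy, OpenCV 4.12 (cv2) and the standard library are available. Lean on these libraries where they do the work, as an engineer would, in place of code of your own. Each camera call takes 0.05 s, during which the arm holds its last target. There are 200 camera calls.

TASK

Press down on the ringed corners of the square metal plate, one after another, until you find the corner that gives; then press that corner's shim lever (the steel leaf standing up beside it) down flat with a fingertip, so that the plate lies level and is propped there. Leave the other three levers standing, do not pick up or shift the plate, and leave the petri dish and the other things lying around where they are.

Things in the scene. Friction and masses are not known exactly. Their poses are not given: they have to be found in the camera images.
- stand: Grey cast base, 180 (x) x 215 (y) x 14 mm, fixed. Origin: centre of its underside, on the bench; but for its turn, x points away from the robot, y to the left. On it, under the plate's corners (x, y = +-55 mm), stand four look-alike rubber-topped seats: three hard, one springy; which corner has that one changes from run to run.
- plate: Square aluminium plate, 150 x 150 x 12 mm, 1.2 kg, loose on the seats between low stops. Origin: centre of its underside, 30 mm above the bench; top face at 42 mm; axes as the base's. Level at rest, whichever corner is bad. Hard corners do not yield; the bad one starts down at about 1.5 N, is 3.2 mm down at about 2.5 N, stops there, and springs back when let go.
- corner_a (a point): The place to press at the plate's far left (+x, +y) corner: centre of an 18 mm ring mark on the plate's top face, at plate x = 55, y = 55 mm, directly over the seat of that corner.
- corner_b (a point): The place to press at the plate's far right (+x, -y) corner: centre of an 18 mm ring mark on the plate's top face, at plate x = 55, y = -55 mm, directly over the seat of that corner.
- corner_c (a point): The place to press at the plate's near right (-x, -y) corner: centre of an 18 mm ring mark on the plate's top face, at plate x = -55, y = -55 mm, directly over the seat of that corner.
- corner_d (a point): The place to press at the plate's near left (-x, +y) corner: centre of an 18 mm ring mark on the plate's top face, at plate x = -55, y = 55 mm, directly over the seat of that corner.
- lever_a (a joint): Angle (rad) of the far left corner's shim lever, a steel leaf 50 x 17 mm at the plate's left edge: 0 = standing at 46 degrees (starts 0 to 0.08), 0.8 = flat. Its pin lies along plate y at plate x 62, y 89, z 8 mm; the leaf runs from it to -x. Stiff: 3 to 6 N at the ribs, stays put. The finger first pushes the bad corner down; laid flat, the lever's foot props it level.
- tip_a (a point): The finger ribs of that lever: point on the leaf's upper face, 42 mm from the pin along the leaf, at the middle of its width; it moves with the leaf. Standing up it is about 72 mm above the bench and 26 mm from the pin horizontally; flat it is 43 mm above the bench (1 mm above the plate's top face) and 42 mm from the pin.
- lever_b (a joint): Angle (rad) of the far right corner's shim lever, a steel leaf 50 x 17 mm at the plate's right edge: 0 = standing at 46 degrees (starts 0 to 0.08), 0.8 = flat. Its pin lies along plate y at plate x 62, y -89, z 8 mm; the leaf runs from it to -x. Stiff: 3 to 6 N at the ribs, stays put. The finger first pushes the bad corner down; laid flat, the lever's foot props it level.
- tip_b (a point): The finger ribs of that lever: point on the leaf's upper face, 42 mm from the pin along the leaf, at the middle of its width; it moves with the leaf. Standing up it is about 72 mm above the bench and 26 mm from the pin horizontally; flat it is 43 mm above the bench (1 mm above the plate's top face) and 42 mm from the pin.
- lever_c (a joint): Angle (rad) of the near right corner's shim lever, a steel leaf 50 x 17 mm at the plate's right edge: 0 = standing at 46 degrees (starts 0 to 0.08), 0.8 = flat. Its pin lies along plate y at plate x -62, y -89, z 8 mm; the leaf runs from it to +x. Stiff: 3 to 6 N at the ribs, stays put. The finger first pushes the bad corner down; laid flat, the lever's foot props it level.
- tip_c (a point): The finger ribs of that lever: point on the leaf's upper face, 42 mm from the pin along the leaf, at the middle of its width; it moves with the leaf. Standing up it is about 72 mm above the bench and 26 mm from the pin horizontally; flat it is 43 mm above the bench (1 mm above the plate's top face) and 42 mm from the pin.
- lever_d (a joint): Angle (rad) of the near left corner's shim lever, a steel leaf 50 x 17 mm at the plate's left edge: 0 = standing at 46 degrees (starts 0 to 0.08), 0.8 = flat. Its pin lies along plate y at plate x -62, y 89, z 8 mm; the leaf runs from it to +x. Stiff: 3 to 6 N at the ribs, stays put. The finger first pushes the bad corner down; laid flat, the lever's foot props it level.
- tip_d (a point): The finger ribs of that lever: point on the leaf's upper face, 42 mm from the pin along the leaf, at the middle of its width; it moves with the leaf. Standing up it is about 72 mm above the bench and 26 mm from the pin horizontally; flat it is 43 mm above the bench (1 mm above the plate's top face) and 42 mm from the pin.
- petri_3: Small clear petri dish, 58 mm across, 15 mm high, lying loose near the middle of the plate (origin: centre of its underside). Bystander.
- marker_1: Marker pen with a blue cap, 135 mm long, 17 mm thick, lying on the bench in front of the base (origin: under its middle). Bystander.
- timer: White bench timer, 62 x 66 x 21 mm, to the right of the base (origin: centre of its underside). Bystander.
- coverslip_box: Small box, 30 x 30 x 14 mm, to the left of the base (origin: centre of its underside). Bystander.
- forceps: Steel forceps, 119 mm long, 10 mm high, on the bench to the far left of the base (origin: under their middle). Bystander.
There are look-alikes about, which are no part of the job. Of the things that look like the plate, the larger one is meant.

How it is judged:
By the outcome, as a careful person would: the job done as asked, in the order asked, and still so for the second after the job is handed in, with the robot touching nothing.
It also fails if it takes over 54 s, if anything falls off the work surface, if the arm or the gripper's body presses on something with over 40 N, if the wrist force passes 120 N, or if a joint passes its speed limit or range.

## Working session

There is one attempt and no reset: what is moved stays moved. The work goes in short steps, Python scripts to look and compute and a tool call to move; the robot and the scene stay as the last step left them, time stands still between calls to the robot, and variables do not carry over. Pictures are saved under pics/ and viewed, at most 10 in all, crops included, and the job is handed in when it is done.

Besides the shell and the picture viewer there is one more tool, called after "Emit:" as name(argument=value, ...), one argument or row to a line, values as JSON. apply_moves: Moves the arm, as the interface text tells. Its arguments: {"type":"object","properties":{"commands":{"type":"array"}},"required":["commands"]}

```bash
mkdir -p pics; cat > h.py <<'E'
from bench import *
import numpy as np, cv2
def cam(s):
    f=s["pixels"].shape[0]/2/np.tan(np.radians(s["vertical_fov"])/2)
    K=np.array([[f,0,s["cx"]],[0,f,s["cy"]],[0,0,1.]]); return K,np.array([s["k1"],0,0,0,0.]),cv2.Rodrigues(np.array(s["rvec"],float))[0],np.array(s["tvec"],float)
def at_z(s,px,z):
    K,D,R,t=cam(s); n=cv2.undistortPoints(np.array([[px]],float),K,D)[0,0]
    d=R.T@np.array([n[0],n[1],1]); c=-R.T@t; return c+d*(z-c[2])/d[2]
def proj(s,P):
    K,D,R,t=cam(s); return cv2.projectPoints(np.array(P,float).reshape(-1,3),np.array(s["rvec"],float),t,K,D)[0].reshape(-1,2)
def save(s,n): cv2.imwrite("pics/"+n+".png",s["pixels"][:,:,::-1])
E
python3 - <<'E'
from h import *
for c in ("top","scene"):
    s=snapshot(c); save(s,c+"0"); print(c, "cam at",-cam(s)[2].T@cam(s)[3])
    for q,z in [("plate",.03),("stand",0),("corner_a",.042),("tip_a",.072),("petri_3",.042),("marker_1",0),("timer",0),("coverslip_box",0),("forceps",0)]:
        for d in place_of(c,q)[:6]:
            print(q,round(d["score"],2),np.round(d["pixel"]),np.round(at_z(s,d["pixel"],z),3)[:2])
o=get_obs(); print(o)
E
```

```text
top cam at [0.42397188 0.09284993 1.27870751]
plate 0.85 [174. 273.] [0.376 0.421]
plate 0.63 [313. 223.] [0.533 0.018]
stand 0.43 [328. 244.] [ 0.472 -0.03 ]
corner_a 0.97 [291. 236.] [0.492 0.08 ]
corner_a 0.93 [182. 291.] [0.325 0.391]
corner_a 0.83 [293. 201.] [0.594 0.077]
corner_a 0.71 [333. 208.] [ 0.578 -0.039]
corner_a 0.67 [195. 264.] [0.403 0.356]
corner_a 0.63 [326. 247.] [ 0.462 -0.022]
tip_a 0.59 [340. 238.] [ 0.487 -0.059]
tip_a 0.57 [179. 243.] [0.462 0.399]
tip_a 0.55 [194. 256.] [0.426 0.355]
tip_a 0.54 [172. 296.] [0.312 0.413]
tip_a 0.48 [159. 285.] [0.343 0.451]
tip_a 0.41 [284. 203.] [0.584 0.104]
petri_3 0.65 [312. 226.] [0.523 0.021]
marker_1 0.67 [300. 267.] [0.404 0.051]
timer 0.89 [368. 230.] [ 0.518 -0.15 ]
coverslip_box 0.49 [253. 229.] [0.512 0.194]
forceps 0.47 [268. 172.] [0.686 0.153]
scene cam at [-0.20104514  0.50393482  0.80180307]
plate 0.9 [306. 228.] [0.524 0.036]
stand 0.72 [313. 217.] [ 0.58  -0.018]
stand 0.61 [303. 233.] [0.538 0.033]
stand 0.39 [294. 236.] [0.54  0.059]
stand 0.17 [364. 214.] [ 0.531 -0.147]
corner_a 0.95 [160. 313.] [0.42 
[... 663 characters left out ...]
569 -0.016]
{'time': 1.0, 'joint_positions': array([-1.44609274e+00,  8.71761927e-02,  1.37067593e+00,  6.58074454e-06,
        1.68357619e+00, -1.03121789e-01]), 'qvel': array([-0.00027861,  0.00010625,  0.00050769,  0.00030995, -0.00130363,
        0.00095304]), 'joint_torque': array([-1.74433877e-03, -3.40052569e+01, -3.02608109e+01,  7.16608018e-02,
        2.35732313e-02, -1.32330473e-05]), 'tool_pos': array([ 0.12421326, -0.53582625,  0.20553113]), 'ee_rot': array([3.14142852e+00, 1.04127336e-05, 2.27826112e-01]), 'wrist_force': array([ 0.18351898, -0.78443963, -0.12074942]), 'wrist_torque': array([0.01461719, 0.00509915, 0.01178697]), 'finger_force': 0.0, 'width': 0.09413169925399081}
```

```bash
cat >> h.py <<'E'
from scipy.optimize import least_squares
S=np.array([[55,55],[55,-55],[-55,-55],[-55,55]])/1000.
def T(p,loc):
    loc=np.atleast_2d(loc); c,s=np.cos(p[2]),np.sin(p[2]); return np.c_[loc[:,:2]@np.array([[c,s],[-s,c]])+p[:2],loc[:,2]]
E
python3 - <<'E'
from h import *
ss={c:snapshot(c) for c in("top","scene")}
m=np.c_[S,[.042]*4]
tips=np.array([[.036,.089,.072],[.036,-.089,.072],[-.036,-.089,.072],[-.036,.089,.072]])
allp=np.r_[m,tips]
obs=[]
p=np.array([.5315,.024,-.12])
for c,s in ss.items():
    pr=proj(s,T(p,allp))
    for q,idx in(("corner_a",range(4)),("tip_a",range(4,8))):
        for d in place_of(c,q):
            e=[np.hypot(*(pr[i]-d["pixel"])) for i in idx]; j=int(np.argmin(e))
            if e[j]<9: obs.append((c,idx[j],d["pixel"])); print(c,idx[j],np.round(e[j],1),round(d["score"],2))
f=lambda p:np.concatenate([proj(ss[c],T(p,allp[[i]]))[0]-px for c,i,px in obs])
r=least_squares(f,p,loss="soft_l1",x_scale=[.01,.01,.1]); p=r.x; print(p,np.round(f(p).reshape(-1,2),1).tolist())
print(np.round(T(p,allp),4))
for c,s in ss.items():
    im=s["pixels"][:,:,::-1].copy(); pr=proj(s,T(p,allp)); u,v=pr.mean(0).astype(int)
    x0,y0=u-100,v-75; crop=cv2.resize(im[y0:y0+150,x0:x0+200],None,fx=4,fy=4,interpolation=cv2.INTER_CUBIC)
    for i,q in enumerate(pr):
        cv2.circle(crop,tuple(((q-[x0,y0]+.5)*4).astype(int)),3,(0,0,255) if i<4 else (0,255,0),-1)
    for z in(.042,):
        b=proj(s,T(p,np.c_[S*75/55,[z]*4])); cv2.polylines(crop,[((b-[x0,y0]+.5)*4).astype(np.int32)],True,(255,0,255),1)
    cv2.imwrite(f"pics/fit_{c}.png",crop); print(c,x0,y0)
E
```

```text
top 2 1.5 0.77
top 3 3.1 0.77
top 1 2.7 0.66
top 0 6.2 0.62
top 4 3.8 0.51
top 5 3.0 0.49
top 7 3.4 0.48
scene 0 4.6 0.81
scene 1 3.0 0.67
scene 3 2.1 0.67
scene 4 3.6 0.64
scene 6 2.4 0.57
scene 5 4.1 0.46
scene 7 4.5 0.43
[ 0.53283907  0.02133612 -0.20012306] [[-1.2, -0.7], [-0.3, 0.9], [-0.6, 0.9], [-0.5, 3.7], [-1.4, -2.4], [0.3, -0.5], [0.1, 0.3], [6.3, -1.1], [0.0, -0.7], [-0.3, 0.1], [3.9, -0.6], [-0.0, -0.8], [1.0, -2.8], [-0.9, 2.0]]
[[ 0.5977  0.0643  0.042 ]
 [ 0.5758 -0.0435  0.042 ]
 [ 0.468  -0.0216  0.042 ]
 [ 0.4899  0.0862  0.042 ]
 [ 0.5858  0.1014  0.072 ]
 [ 0.5504 -0.073   0.072 ]
 [ 0.4799 -0.0587  0.072 ]
 [ 0.5152  0.1157  0.072 ]]
top 212 147
scene 209 140
```

View pics/fit_top.png

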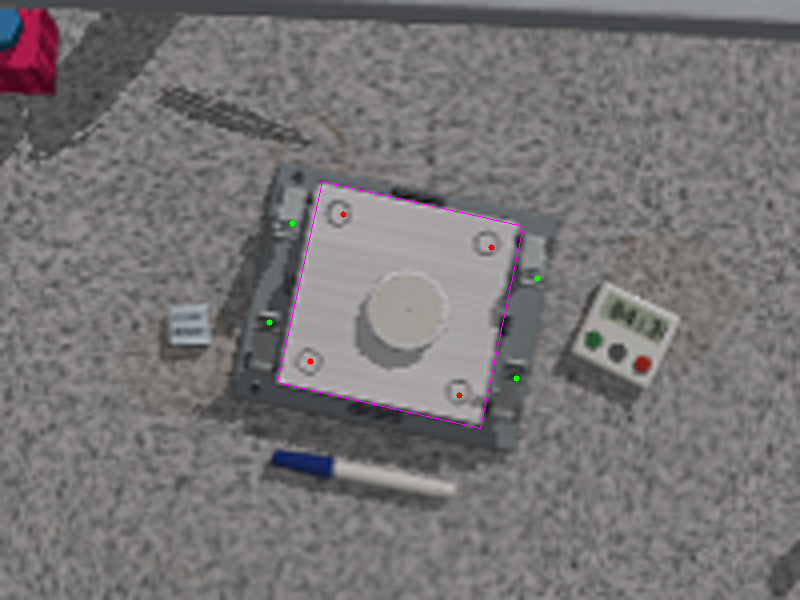

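View pics/fit_scene.png

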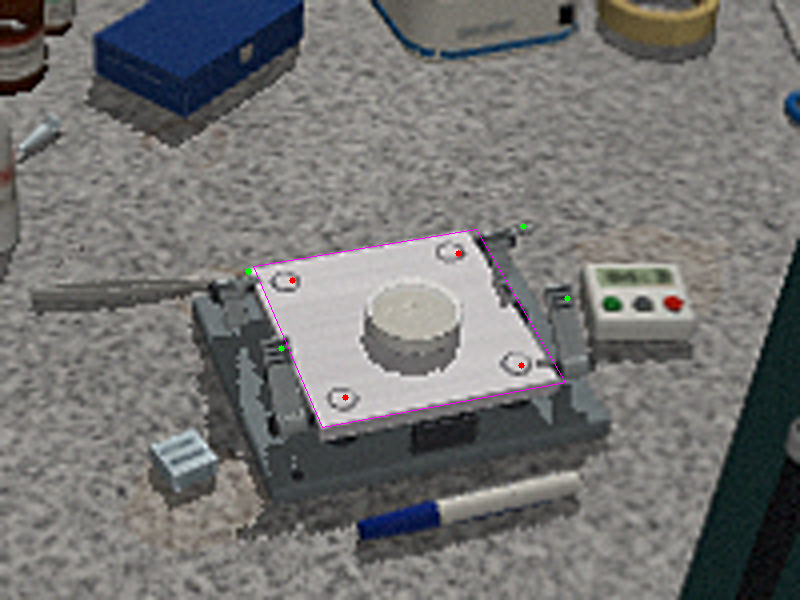

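View pics/scene0.png

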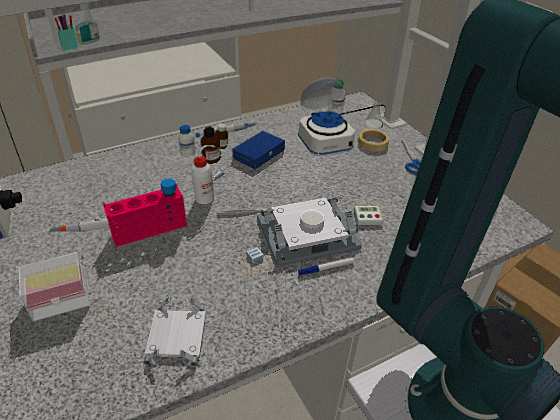

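The pictures show the real plate (the larger one) at about (0.533, 0.022), turned −0.20 rad. In the top crop its rings are at (339,212), (486,243), (459,391) and (310,361). All four levers are standing. The rings lie about 1.5 mm to the left (+y) of the fit, so I'm shifting the fit by that much. I'll start with corner c.

Emit:
apply_moves(
  commands=[
    [0, 0, 0.08, 0.024, 0.036, 0, 0],
    [0, 0, 0.16, 0.048, 0.072, 0, 0],
    [0, 0, 0.24, 0.072, 0.108, 0, 0],
    [0, 0, 0.32, 0.096, 0.144, 0, 0],
    [0, 0, 0.4, 0.12, 0.18, 0, 0],
  ],
)

```text
time: 1.8
tool_pos: [0.2448, -0.3543, 0.2056]
ee_rot: [3.141, -0.0, 0.63]
wrist_force: [0.5, -0.3, -1.2]
width: 0.0572
finger_force: 0.0
```

Emit:
apply_moves(
  commands=[
    [0, 0, 0.08, 0.024, 0.036, 0, 0],
    [0, 0, 0.16, 0.048, 0.072, 0, 0],
    [0, 0, 0.24, 0.072, 0.108, 0, 0],
    [0, 0, 0.32, 0.096, 0.144, 0, 0],
    [0, 0, 0.4, 0.12, 0.18, 0, 0],
  ],
)

```text
time: 2.3
tool_pos: [0.3649, -0.1743, 0.2059]
ee_rot: [3.14, 0.0, 1.031]
wrist_force: [0.7, -1.0, 0.3]
width: 0.0177
finger_force: 0.0
```

Emit:
apply_moves(
  commands=[
    [0, 0, 0.08, 0.024, 0.036, -0.02, 0],
    [0, 0, 0.16, 0.048, 0.072, -0.05, 0],
    [0, 0, 0.24, 0.072, 0.108, -0.08, 0],
    [0, 0, 0.32, 0.096, 0.144, -0.11, 0],
    [0, 0, 0.343, 0.104, 0.156, -0.136, 0],
  ],
)

```text
time: 2.8
tool_pos: [0.4697, -0.0172, 0.0689]
ee_rot: [3.14, -0.001, 1.376]
wrist_force: [-0.2, -0.7, 0.8]
width: 0.0007
finger_force: 0.0
```

Emit:
apply_moves(
  commands=[
    [0, 0, 0, 0, 0, -0.01, 0],
    [0, 0, 0, 0, 0, -0.02, 0],
    [0, 0, 0, 0, 0, -0.023, 0],
    [0, 0, 0, 0, 0, -0.023, 0],
    [0, 0, 0, 0, 0, -0.023, 0],
  ],
)

```text
time: 3.3
tool_pos: [0.4689, -0.0209, 0.0479]
ee_rot: [3.139, 0.0, 1.369]
wrist_force: [-0.5, -0.3, -0.0]
width: 0.0002
finger_force: 0.0
```

```bash
python3 - <<'E'
from h import *
p=[.5335,.0228,-.20]; o=get_obs(); print(o["tool_pos"],o["wrist_force"])
out=[]
for c in("top","scene"):
    s=snapshot(c); im=s["pixels"][:,:,::-1]; q=proj(s,o["tool_pos"])[0]; r=proj(s,T(p,[-.055,-.055,.042]))[0]
    x0,y0=(q-[33,50]).astype(int); cr=cv2.resize(im[y0:y0+100,x0:x0+66],None,fx=6,fy=6,interpolation=cv2.INTER_CUBIC)
    for t,col in((q,(0,255,0)),(r,(0,0,255))): cv2.circle(cr,tuple(((t-[x0,y0]+.5)*6).astype(int)),2,col,-1)
    out.append(cr)
    print(c,q,r,x0,y0)
cv2.imwrite("pics/c1.png",np.hstack(out))
E
```

```text
[ 0.46892683 -0.02085369  0.04791967] [-0.4800199  -0.27815825 -0.00261318]
top [326.25609362 244.89822668] [325.82935139 245.0534015 ] 293 194
scene [338.6188131  228.98246187] [338.1828058  230.97159729] 305 178
```

View pics/c1.png

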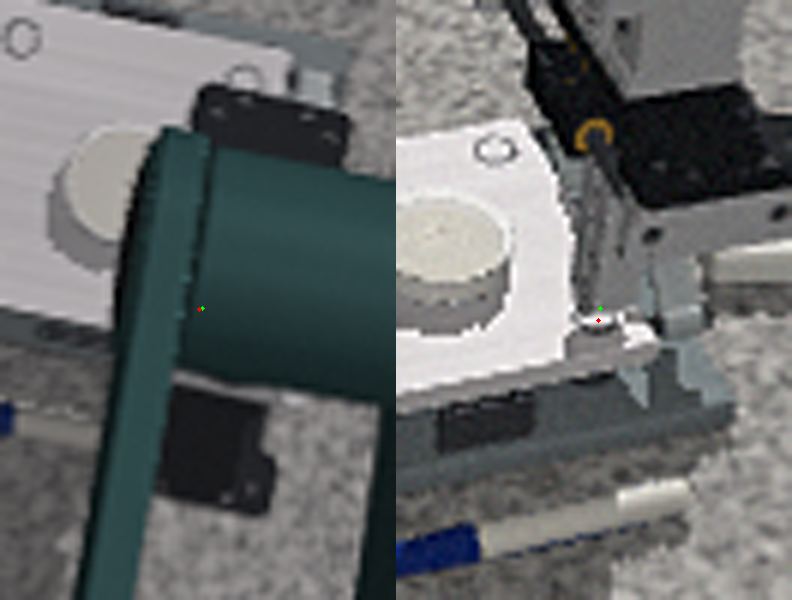

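The right half shows the closed tips just above ring c at (598, 320), so they are on target. Next I press gently.

Emit:
apply_moves(
  commands=[
    [0, 0, 0, 0, 0, -0.003, 0],
    [0, 0, 0, 0, 0, -0.006, 0],
    [0, 0, 0, 0, 0, -0.007, 0],
    [0, 0, 0, 0, 0, -0.008, 0],
    [0, 0, 0, 0, 0, -0.008, 0],
  ],
)

```text
time: 3.9
tool_pos: [0.4684, -0.0203, 0.0393]
ee_rot: [3.141, 0.001, 1.371]
wrist_force: [-1.7, -2.2, 5.0]
width: 0.0002
finger_force: 2.5
```

Emit:
apply_moves(
  commands=[
    [0, 0, 0, 0, 0, -0.0005, 0],
    [0, 0, 0, 0, 0, -0.001, 0],
    [0, 0, 0, 0, 0, -0.0015, 0],
    [0, 0, 0, 0, 0, -0.002, 0],
    [0, 0, 0, 0, 0, -0.002, 0],
  ],
)

```text
time: 4.4
tool_pos: [0.4685, -0.0204, 0.039]
ee_rot: [3.141, 0.001, 1.371]
wrist_force: [-4.9, -1.9, 13.6]
width: 0.0008
finger_force: 6.7
```

```bash
python3 - <<'E'
from h import *
for i in range(5):
    s=snapshot("scene"); o=get_obs(); print(np.round(o["tool_pos"],4),np.round(o["wrist_force"],1))
save(s,"press_c"); cv2.imwrite("pics/pc.png",cv2.resize(s["pixels"][170:260,240:370,::-1],None,fx=6,fy=6,interpolation=cv2.INTER_CUBIC))
E
```

```text
[ 0.4685 -0.0203  0.0389] [-5.7 -1.9 13.3]
[ 0.4685 -0.0204  0.0389] [-4.9 -1.2 12.4]
[ 0.4685 -0.0204  0.0389] [-5.7 -0.7 12.4]
[ 0.4685 -0.0203  0.0389] [-5.2 -1.2 14.1]
[ 0.4684 -0.0204  0.0389] [-5.  -0.7 12.8]
```

Emit:
apply_moves(
  commands=[
    [0, 0, 0, 0, 0, 0.001, 0],
    [0, 0, 0, 0, 0, 0.002, 0],
    [0, 0, 0, 0, 0, 0.003, 0],
    [0, 0, 0, 0, 0, 0.0035, 0],
    [0, 0, 0, 0, 0, 0.0035, 0],
  ],
)

```text
time: 5.15
tool_pos: [0.4685, -0.0202, 0.0402]
ee_rot: [3.141, 0.001, 1.371]
wrist_force: [0.4, -2.6, 3.5]
width: 0.0008
finger_force: 1.8
```

```bash
python3 - <<'E'
from h import *
F=[]
for i in range(10):
    s=snapshot("scene"); o=get_obs(); F.append(o["wrist_force"])
print(np.round(o["tool_pos"],4),np.mean(F,0),np.std(F,0))
E
```

```text
[ 0.4684 -0.0199  0.0401] [ 0.01578198 -2.95321006  3.48243666] [0.55226345 0.75767088 0.40395413]
```

Emit:
apply_moves(
  commands=[
    [0, 0, 0, 0, 0, 0.0005, 0],
    [0, 0, 0, 0, 0, 0.001, 0],
    [0, 0, 0, 0, 0, 0.001, 0],
    [0, 0, 0, 0, 0, 0.001, 0],
    [0, 0, 0, 0, 0, 0.001, 0],
  ],
)

```text
time: 6.15
tool_pos: [0.4684, -0.0195, 0.041]
ee_rot: [3.141, -0.001, 1.371]
wrist_force: [1.7, -0.9, 3.1]
width: 0.0001
finger_force: 1.3
```

```bash
python3 - <<'E'
from h import *
F=[]
for i in range(4):
    s=snapshot("scene"); o=get_obs(); F.append(o["wrist_force"])
print(np.round(o["tool_pos"],4),np.mean(F,0),o["finger_force"])
E
```

```text
[ 0.4683 -0.0195  0.041 ] [ 1.38261933 -0.84353298  2.38001843] 1.241638693754794
```

Emit:
apply_moves(
  commands=[
    [0, 0, 0, 0, 0, 0.001, 0],
    [0, 0, 0, 0, 0, 0.0015, 0],
    [0, 0, 0, 0, 0, 0.0015, 0],
    [0, 0, 0, 0, 0, 0.0015, 0],
    [0, 0, 0, 0, 0, 0.0015, 0],
  ],
)

```text
time: 6.85
tool_pos: [0.4676, -0.0194, 0.0421]
ee_rot: [-3.14, -0.001, 1.371]
wrist_force: [-0.0, 0.8, 1.3]
width: 0.0006
finger_force: 0.6
```

```bash
python3 - <<'E'
from h import *
F=[]
for i in range(4):
    s=snapshot("scene"); o=get_obs(); F.append(o["wrist_force"])
print(np.round(o["tool_pos"],4),np.mean(F,0),o["finger_force"])
a=cv2.imread("pics/press_c.png"); b=s["pixels"][:,:,::-1]; x,y=240,175
d=[cv2.resize(i[y:y+90,x:x+130],None,fx=6,fy=3.3,interpolation=cv2.INTER_CUBIC) for i in(a,b)]
cv2.imwrite("pics/cmp.png",np.vstack(d))
for n in ("corner_a",):
    print([(np.round(e["pixel"],1),round(e["score"],2)) for e in place_of("scene",n)])
E
```

```text
[ 0.4677 -0.0196  0.0422] [0.1551499  0.50767998 1.1105861 ] 0.5338372229925881
[(array([193.6, 316.7]), 0.96), (array([276.5, 214.6]), 0.85), (array([294.5, 236.8]), 0.8), (array([191.4, 346.1]), 0.75), (array([321.1, 204.3]), 0.72), (array([339.7, 232.4]), 0.61), (array([147.8, 348.6]), 0.61)]
```

View pics/cmp.png

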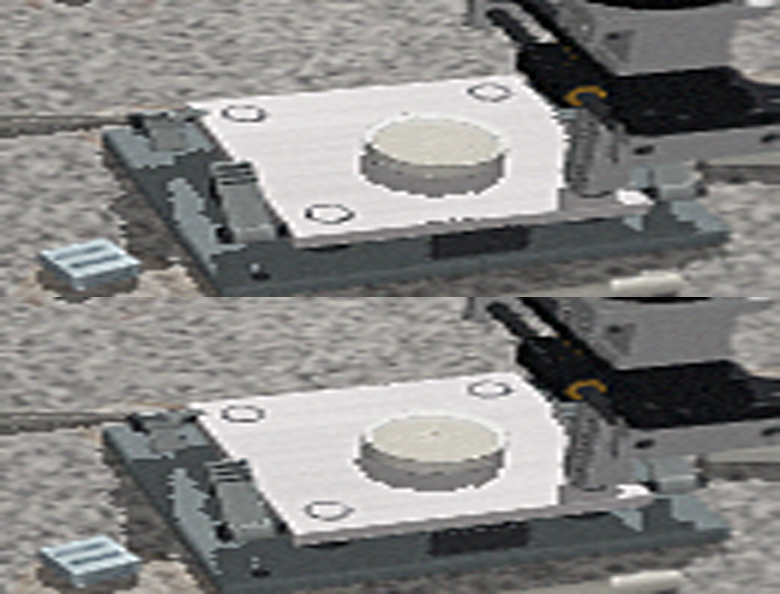

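Corner c yields about 3 mm: 1.1 N at z = 42.2 mm, 2.4 N at 41.0, 3.5 N at 40.1, and a hard stop at 38.9. It springs back when released. The pressed picture (upper half) also shows the plate's near right end lower than in the released one. Next I lift and go over lever c.

Emit:
apply_moves(
  commands=[
    [0, 0, 0, 0, 0, 0.03, 0],
    [0, 0, 0, 0, 0, 0.055, 0],
    [0, 0, 0, 0.006, -0.018, 0.055, 0],
    [0, 0, 0, 0.012, -0.037, 0.055, 0],
    [0, 0, 0, 0.012, -0.037, 0.045, 0],
  ],
)

```text
time: 7.6
tool_pos: [0.4817, -0.0588, 0.0886]
ee_rot: [3.138, 0.001, 1.369]
wrist_force: [0.9, 0.2, 0.2]
width: 0.0003
finger_force: 0.0
```

```bash
python3 - <<'E'
from h import *
p=[.5335,.0228,-.20]; o=get_obs(); s=snapshot("scene"); print(np.round(o["tool_pos"],4))
print([(np.round(e["pixel"],1),round(e["score"],2),np.round(at_z(s,e["pixel"],.072),4)) for e in place_of("scene","tip_c")])
q=proj(s,o["tool_pos"])[0]; r=proj(s,T(p,[-.036,-.089,.072]))[0]; print(q,r)
x0,y0=(q-[60,40]).astype(int); cr=cv2.resize(s["pixels"][y0:y0+90,x0:x0+120,::-1],None,fx=6,fy=6,interpolation=cv2.INTER_CUBIC)
for t,col in((q,(0,255,0)),(r,(0,0,255))): cv2.circle(cr,tuple(((t-[x0,y0]+.5)*6).astype(int)),2,col,-1)
cv2.imwrite("pics/lev.png",cr)
E
```

```text
[ 0.4817 -0.0588  0.0886]
[(array([280.2, 227.4]), 0.73, array([0.5114, 0.1143, 0.072 ])), (array([349.7, 212.9]), 0.7, array([ 0.4843, -0.0595,  0.072 ])), (array([339.3, 197.4]), 0.66, array([ 0.5459, -0.0696,  0.072 ])), (array([167.8, 300.8]), 0.65, array([0.4169, 0.4118, 0.072 ])), (array([270. , 207.8]), 0.61, array([0.5849, 0.1038, 0.072 ])), (array([191.3, 300.6]), 0.53, array([0.3974, 0.37  , 0.072 ])), (array([154.1, 352.5]), 0.48, array([0.3138, 0.4704, 0.072 ])), (array([181.2, 355.9]), 0.47, array([0.2863, 0.4289, 0.072 ])), (array([319.2, 202.5]), 0.37, array([ 0.5504, -0.0139,  0.072 ]))]
[350.90680637 208.26883852] [349.81335605 214.08215124]
```

View pics/lev.png

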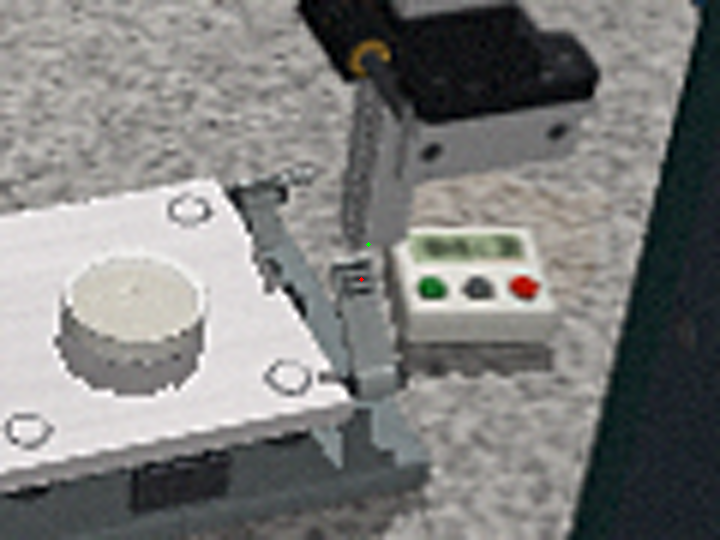

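The picture shows the closed fingertips at (370, 245), directly above the ribs of lever c at (358, 280). Next I press down along the leaf's arc.

Emit:
apply_moves(
  commands=[
    [0, 0, 0, 0, 0, -0.006, 0],
    [0, 0, 0, 0.001, 0, -0.011, 0],
    [0, 0, 0, 0.003, -0.001, -0.016, 0],
    [0, 0, 0, 0.005, -0.001, -0.02, 0],
    [0, 0, 0, 0.006, -0.001, -0.023, 0],
  ],
)

```text
time: 8.2
tool_pos: [0.4866, -0.0582, 0.0646]
ee_rot: [3.141, 0.001, 1.371]
wrist_force: [-0.0, -1.1, 3.4]
width: 0.0003
finger_force: 1.5
```

Emit:
apply_moves(
  commands=[
    [0, 0, 0, 0.002, 0, -0.003, 0],
    [0, 0, 0, 0.003, -0.001, -0.006, 0],
    [0, 0, 0, 0.005, -0.001, -0.01, 0],
    [0, 0, 0, 0.006, -0.001, -0.014, 0],
    [0, 0, 0, 0.007, -0.001, -0.018, 0],
  ],
)

```text
time: 8.7
tool_pos: [0.4953, -0.0591, 0.0474]
ee_rot: [3.137, -0.0, 1.371]
wrist_force: [2.9, -1.0, 5.0]
width: 0.0007
finger_force: 2.1
```

Contact force is normal. Now the last few mm, until it stops.

Emit:
apply_moves(
  commands=[
    [0, 0, 0, 0.001, 0, -0.002, 0],
    [0, 0, 0, 0.001, 0, -0.003, 0],
    [0, 0, 0, 0.001, 0, -0.004, 0],
    [0, 0, 0, 0.001, 0, -0.005, 0],
    [0, 0, 0, 0.001, 0, -0.005, 0],
  ],
)

```text
time: 9.2
tool_pos: [0.495, -0.0589, 0.0427]
ee_rot: [3.139, -0.0, 1.371]
wrist_force: [1.5, -0.5, 8.5]
width: 0.0003
finger_force: 3.9
```

Emit:
apply_moves(
  commands=[
    [0, 0, 0, 0, 0, -0.0005, 0],
    [0, 0, 0, 0, 0, -0.001, 0],
    [0, 0, 0, 0, 0, -0.0015, 0],
    [0, 0, 0, 0, 0, -0.0015, 0],
    [0, 0, 0, 0, 0, -0.0015, 0],
  ],
)

```text
time: 9.7
tool_pos: [0.4951, -0.0589, 0.0425]
ee_rot: [3.139, -0.0, 1.371]
wrist_force: [-1.0, -1.0, 13.9]
width: 0.0006
finger_force: 6.7
```

Emit:
apply_moves(
  commands=[
    [0, 0, 0, 0, 0, 0.01, 0],
    [0, 0, 0, 0, 0, 0.04, 0],
    [0, 0, 0, 0, 0, 0.085, 0],
    [0, 0, 0, 0, -0.03, 0.13, 0],
    [0, 0, 0, -0.02, -0.075, 0.15, 0],
  ],
)

```text
time: 10.2
tool_pos: [0.4772, -0.1275, 0.1899]
ee_rot: [3.14, -0.001, 1.376]
wrist_force: [1.0, -0.3, 0.0]
width: 0.0008
finger_force: 0.0
```

Emit:
apply_moves(
  commands=[
    [0, 0, 0, -0.02, -0.045, 0, 0],
    [0, 0, 0, -0.04, -0.09, 0, 0],
    [0, 0, 0, -0.06, -0.135, 0, 0],
    [0, 0, 0, -0.07, -0.17, 0, 0],
    [0, 0, 0, -0.07, -0.17, 0, 0],
  ],
)

```text
time: 10.7
tool_pos: [0.4034, -0.3007, 0.1852]
ee_rot: [-3.136, -0.002, 1.365]
wrist_force: [0.3, 0.9, -1.0]
width: 0.0003
finger_force: 0.0
```

```bash
python3 - <<'E'
from h import *
o=get_obs(); print(np.round(o["tool_pos"],3),np.round(o["wrist_force"],1))
out=[]
for c,x0,y0 in(("top",262,172),("scene",250,165)):
    s=snapshot(c); out.append(cv2.resize(s["pixels"][y0:y0+100,x0:x0+(100 if c=="top" else 120),::-1],None,fx=3.6 if c=="top" else 3.6,fy=5 if 0 else 3.6,interpolation=cv2.INTER_CUBIC))
cv2.imwrite("pics/end.png",np.hstack(out))
E
```

```text
[ 0.403 -0.301  0.185] [ 0.3  0.9 -1. ]
```

View pics/end.png

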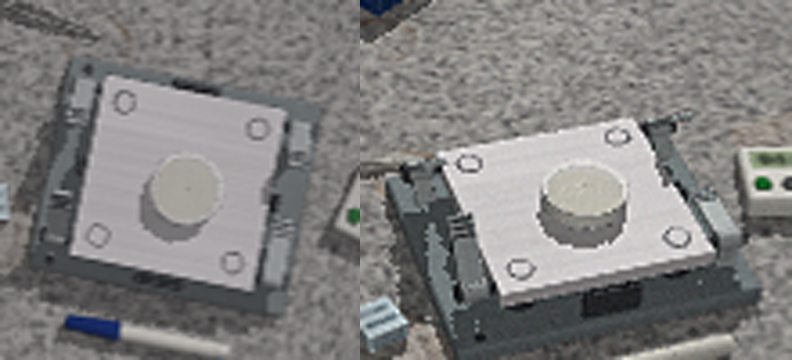

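Lever c now lies flat along the plate edge at (280, 250) in the top view and (718, 215) in the scene view. The other three levers are standing, and the plate and dish are where they were. I'm handing the job in.

```bash
python3 -c "
from bench import *
print(close_job())"
```

```text
the job is handed in; nothing more can be done
None
```

The first corner I pressed, corner c (near right), was the one that gives; its lever is now pressed flat to a firm stop, the other three are standing, nothing else appears to have moved, and the job is handed in at about 11 s (I judged the plate level from the pictures and did not press c again).

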